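Fold open the bifold door of the supply cupboard

TASK

Someone needs stock from the small grey supply cupboard: take its bifold door by the dark bar handle and pull it open until both panels are folded together against the side they hang from, as far as they go. Let go of the handle and leave the door standing open. Do not disturb the things standing on the counter around it.

Things in the scene. Friction and masses are not known exactly. Their poses are not given: they have to be found in the camera images.
- cupboard: Fixed grey supply cupboard, 180 deep (x) x 340 wide (y) x 305 high; origin at the centre of its underside, z up. Its own -x points out of its front, which looks roughly to the robot's left. The white two-panel bifold door fills the front from z 18 to 208, mid-plane at own x -83 when closed; a blank board above it reaches z 290. Open clear bins on the roof reach z 365.
- guard_edge (a point): Middle of the lower front edge of a fixed clear plastic guard, 8 thick, that sticks out 80 from the cupboard's front over its full width, underside at z 290 (own x -90 to -170), above the handle. Axes as the cupboard's. With the door closed a vertical gripper would hit it: lean the gripper back 30 to 45 degrees, away from the front.
- jamb (a point): Upright pivot axis the door hangs from, at cupboard (x, y) = (-83, -153), given at mid-height of the door (z 113); axes as the cupboard's. Panels are each 153 wide (along the front), 14 thick, 190 high. The first goes from here towards own +y to the fold hinge; the lead panel goes on from the fold hinge to its guide in the track, which slides along own y at x -83.
- bifold (a joint): Fold angle A of the first panel, rad: 0 closed flat, 1.4 the stop (fully folded). Starts 0 to 0.08. The fold hinge is at cupboard x = -83 - 153 sin A, y = -153 + 153 cos A (mm); the lead panel turns by A the other way, so its guide stays in the track at y = -153 + 306 cos A. Light friction (1 to 4 N at the handle), no spring: stays where it is left.
- pull: Dark upright bar handle on the lead panel, 12 diameter, 110 long; origin mid-bar (z 143), own -x out from the panel. Axis 57 out from the panel's mid-plane, 50 past the fold hinge; two 10 thick posts 48 above and below the origin. At fold angle A: cupboard x = -83 - 103 sin A - 57 cos A, y = -153 + 203 cos A + 57 sin A (mm). The round bar can turn between the finger pads.
- sanitiser: Clear pump bottle with blue label, 57 diameter, 157 high, loose, origin under its centre.
- tube_rack: Blue tube rack with coloured capped tubes, 70 x 160 (x, y), 98 high, loose, origin under its centre, in front of the cupboard door beyond its sweep.
- sample_cup: White sample cup with orange lid, 66 diameter, 69 high, loose, origin under its centre.
- mouse: Black computer mouse, 100 x 60 (x, y), 29 high, loose, origin under its centre.
- stapler: Black and grey stapler, 130 x 34 (x, y), 46 high, loose, origin under its centre.
- tape_roll: Blue roll of tape lying flat, 60 diameter, 25 high, loose, origin under its centre.

How it is judged (in metres and radians):
On the way:
1. the fingers are on the handle while the door is part way open (fold angle 0.3 to 1.1 rad) (contact force between the fingers and pull above 0.3 N and value of joint bifold between 0.3 and 1.1 rad), for 0.1 s.
At the end, for the whole second after the job is handed in: The door is folded to at least 1.2 rad (the stop is at 1.4), stands still and its handle is released (value of joint bifold above 1.2 rad and velocity of joint bifold between -0.05 and 0.05 rad/s and contact force between the fingers and pull below 0.1 N); the robot touches nothing.
It fails at once if the pump bottle is moved by more than 30 mm or tipped over (distance of sanitiser from where it was at the start of the episode above 0.03 m or angle between sanitiser's own z axis and vertical above 0.4 rad).
It fails at once if the tube rack is moved by more than 30 mm or tipped over (distance of tube_rack from where it was at the start of the episode above 0.03 m or angle between tube_rack's own z axis and vertical above 0.4 rad).
It fails at once if the sample cup is moved by more than 30 mm or tipped over (distance of sample_cup from where it was at the start of the episode above 0.03 m or angle between sample_cup's own z axis and vertical above 0.4 rad).
It fails at once if the mouse, stapler or tape roll is moved by more than 30 mm or tipped over (distance of any of mouse, stapler, tape_roll from where it was at the start of the episode above 0.03 m or angle between any of mouse, stapler, tape_roll's own z axis and vertical above 0.4 rad).
It also fails if it takes over 45 s, if anything falls off the work surface, if the arm or the gripper's body presses on something with over 40 N, if the wrist force passes 120 N, or if a joint passes its speed limit or range.

ROBOT

A 7-joint arm with a two-finger parallel gripper is mounted at the origin on the work surface. World frame = base frame: x ahead of the robot, y to its left, z up, the work surface at z = 0. Lengths are in mm, angles in rad, forces in N, time in s.
With the tool pointing down it reaches from about 400 to 875 mm from the base axis. Payload 19.3 kg.
Tool frame: the origin (TCP) lies at the very end of the fingers, on their centre line; the grasp point (between the pads) lies 19 mm behind it (grip_point_offset is the z of the grasp point in the tool frame, in mm); z points along the fingers, y is the line along which they close (so a half turn about z gives the same grasp; the last joint's range is limited). The gripper opens to 85 mm and grips with 20 to 120 N. Pads are 22 mm wide; open, the fingers measure 114 mm over their backs; the gripper's body (76 mm by 85 mm) begins 54 mm behind the grasp point. The pads swing forward as they close: fully open they stand 13 mm farther back than shut.
Start: joints at [-1.401, 0.521, -0.036, 1.599, 0.021, 1.021, -0.113], TCP at [148.462, 607.103, 231.291] pointing down, gripper open.
Joint ranges: [-2.91, 2.91], [-0.3, 2.13], [-1.5, 1.42], [0.17, 2.43], [-1.26, 4.41], [0.16, 1.93], [-2.52, 2.52]. Speed limits (rad/s): [1.89, 1.89, 2.39, 2.39, 3.01, 3.01, 3.01].

INTERFACE

Orientations are given as a 3x3 rotation matrix whose columns are the frame's x, y, z axes.
In Python, from workcell import movep, movel, goto_joints, open_gripper, clamp, wait, inverse_kinematics, read_state, camera, PlanningError, finish_job, grip_point_offset gives the robot as it stands. Calls block until the motion is done:
- movep(position, orientation): joint-space move of the TCP to a pose.
- movel(position, frame=None, max_speed=150, guard=None): straight line of the TCP; frame=None keeps the orientation; max_speed is the mean speed in mm/s. With guard (N) it stops when the force on the tool has changed by that much, and returns True; else False.
- goto_joints(angles): joint-space move.
- open_gripper() and clamp(): open the fingers fully, or close them until they stop; the grip force is fixed at half the most.
- wait(seconds).
- inverse_kinematics(position, orientation): joint angles nearest the present ones, or None.
- read_state(): the state.
- camera(name): name is "scene" or "top" or "wrist"; returns a dict with "image" (420x560x3 uint8, blue, green, red), "range_z" (420x560 float32, mm along the optical axis (not along the pixel's ray), 0 where there is no reading), "fx", "fy", "cx", "cy" (pixels), "cam_to_world" (4x4, takes a point from camera to world coordinates). Camera axes: x right, y up, looking along -z (the intrinsics and any distortion apply to the point x, -y, -z); pixel columns grow to the right and rows downward; lengths in mm; the calibration is good to about 2 mm. The wrist camera is an equidistant fisheye: a pixel r from the principal point sees the ray r / f radians off the axis. A picture is of the moment at which its call begins.
A pose or a line that the arm cannot do raises PlanningError and nothing moves.
- finish_job(): hands the job in; it is judged then, once.
The state is a dict: "time": time; "qpos": joint angles; "qvel": joint speeds; "joint_efforts": joint torques, N m; "eef_pos": TCP position; "tool_rot": TCP orientation; "ft_force": force on the tool from outside, world axes, zero at the start; "torque": the same for the moment, N m; "finger_gap": finger opening in mm; "gripper_force": force on a finger pad.
Only numpy, scipy, OpenCV 4.12 (cv2) and the standard library are available. Lean on these libraries where they do the work, as an engineer would, in place of code of your own. Each camera call takes 0.05 s, during which the arm holds its last target. There are 200 camera calls.

## Working session

There is one attempt and no reset: what is moved stays moved. The work goes in short steps, each a Python script; the robot and the scene stay as the last script left them, time stands still between calls to the robot, and variables do not carry over. Pictures are saved under pics/ and viewed, at most 10 in all, crops included, and the job is handed in when it is done.

```bash
ls; mkdir -p pics
cat > h.py <<'E'
import numpy as np, cv2
from workcell import *
def pts(c):
    z=c["range_z"];v,u=np.mgrid[:z.shape[0],:z.shape[1]]
    P=np.stack([(u-c["cx"])/c["fx"]*z,-(v-c["cy"])/c["fy"]*z,-z],-1)
    T=np.array(c["cam_to_world"]);return P@T[:3,:3].T+T[:3,3]
E
python3 - <<'E'
from h import *
for n in("scene","top"):
    c=camera(n);cv2.imwrite(f"pics/{n}0.png",c["image"]);np.savez(f"{n}0.npz",**c)
    print(n,np.round(c["cam_to_world"],3).tolist(),c["fx"],c["fy"],c["cx"],c["cy"],(c["range_z"]>0).mean(), [k for k in c])
s=read_state();print(s["eef_pos"],s["time"],grip_point_offset,np.round(s["tool_rot"],3).tolist())
E
```

```text
pics
scene [[-0.745, -0.416, 0.521, 979.749], [0.667, -0.48, 0.57, 575.22], [0.013, 0.772, 0.636, 745.998], [0.0, 0.0, 0.0, 1.0]] 394.64843223570705 394.64843223570705 278.4259839664632 213.49937610529452 0.9962117346938776 ['image', 'range_z', 'fx', 'fy', 'cx', 'cy', 'cam_to_world']
top [[-0.003, 0.985, -0.175, 260.649], [-1.0, -0.003, -0.005, 43.782], [-0.005, 0.175, 0.985, 1683.763], [0.0, 0.0, 0.0, 1.0]] 529.1874056074782 529.1874056074782 276.94595069743826 214.5427352099734 0.9959906462585034 ['image', 'range_z', 'fx', 'fy', 'cx', 'cy', 'cam_to_world']
[148.3874085  606.80341903 230.78415947] 0.1 -18.700000000000003 [[-0.971, 0.237, -0.0], [0.237, 0.971, -0.001], [-0.0, -0.001, -1.0]]
```

View pics/scene0.png

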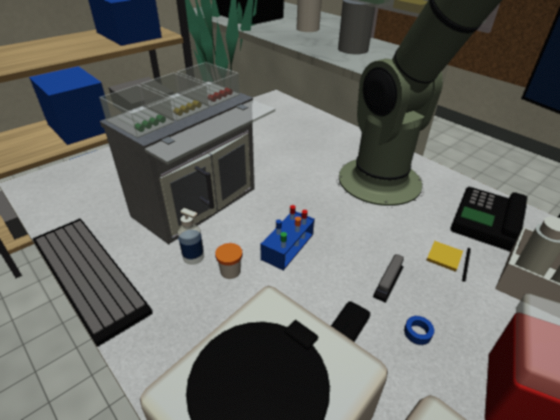

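View pics/top0.png

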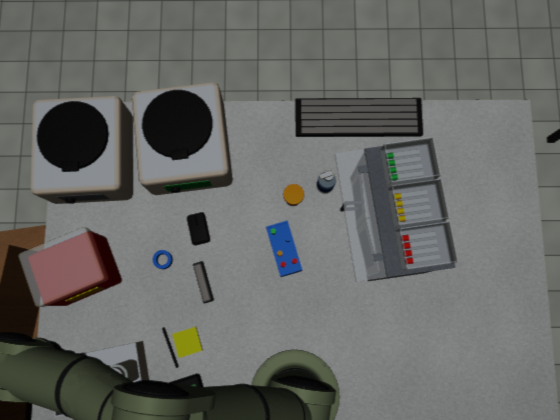

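The scene picture shows the cupboard front with the dark handle near (207,185), the sanitiser at (190,240), the cup at (229,258) and the rack at (288,238). In the top picture the handle is at about (347,207), under the guard, and the sanitiser is at (326,182). Next I'll measure these positions from the depth data.

```bash
cat > m.py <<'E'
from h import *
S=dict(np.load("scene0.npz"));T=dict(np.load("top0.npz"));PS=pts(S);PT=pts(T)
def reg(P,c,m): return P[m]
# roof from top: z ~ 300..310 right region
m=(abs(PT[...,2]-305)<8);m[:,:335]=0;m[:120]=0;m[300:]=0
m=cv2.morphologyEx(m.astype(np.uint8),cv2.MORPH_OPEN,np.ones((3,3)))
q=PT[m>0];r=cv2.minAreaRect(q[:,:2].astype(np.float32));print("roof/guard",len(q),r,cv2.boxPoints(r).round(0).tolist(),np.median(q[:,2]))
# front plane from scene: image region of front, z 20..285
a=PS[120:232,120:260].reshape(-1,3);a=a[(a[:,2]>215)&(a[:,2]<280)]
print("board cand",len(a),np.percentile(a,[5,50,95],0).round(0).tolist())
def hsv(c):return cv2.cvtColor(c["image"],cv2.COLOR_BGR2HSV)
for n,c,P in(("S",S,PS),("T",T,PT)):
    h=hsv(c);
    for nm,lo,hi in(("orange",(5,150,80),(20,255,255)),("blue",(105,140,50),(125,255,255))):
        k,l,st,ce=cv2.connectedComponentsWithStats(cv2.inRange(h,lo,hi))
        for i in range(1,k):
            if st[i,4]>60:
                q=P[l==i];print(n,nm,ce[i].round(),st[i,4],np.percentile(q,[3,50,97],0).round().tolist())
# sanitiser from top by depth
q=PT[165:200,312:334].reshape(-1,3);q=q[(q[:,2]>40)];print("san top",len(q),np.percentile(q,[3,50,97],0).round().tolist())
q=PS[200:265,175:207].reshape(-1,3);q=q[(q[:,2]>25)&(q[:,2]<170)];print("san scene",np.percentile(q,[3,50,97],0).round().tolist())
for v in range(140,225,8): print(v,[tuple(PS[v,u].round().astype(int)) for u in(140,170,190,207,225,245)])
E
python3 m.py
python3 - <<'E'
import cv2
i=cv2.imread("pics/scene0.png")[60:270,90:300];cv2.imwrite("pics/c1.png",cv2.resize(i,(600,600),interpolation=2))
E
```

```text
roof/guard 4420 ((521.7189331054688, -261.22003173828125), (350.78521728515625, 250.27488708496094), 7.9287214279174805) [[331.0, -161.0], [365.0, -409.0], [713.0, -361.0], [678.0, -113.0]] 305.66654598644527
board cand 1491 [[388.0, -299.0, 216.0], [667.0, -216.0, 231.0], [696.0, -190.0, 273.0]]
S orange [228. 254.] 447 [[588.0, -27.0, 61.0], [617.0, 4.0, 70.0], [643.0, 29.0, 72.0]]
S blue [130.  21.] 2177 [[60.0, -1504.0, 191.0], [185.0, -1313.0, 269.0], [255.0, -1303.0, 355.0]]
S blue [ 71. 102.] 3905 [[404.0, -1560.0, -181.0], [532.0, -1316.0, -17.0], [618.0, -1304.0, 44.0]]
S blue [285. 242.] 1458 [[367.0, -1.0, 6.0], [474.0, 44.0, 57.0], [527.0, 81.0, 83.0]]
S blue [419. 330.] 460 [[392.0, 388.0, 9.0], [422.0, 414.0, 24.0], [444.0, 439.0, 28.0]]
T orange [293. 194.] 323 [[586.0, -27.0, 62.0], [612.0, 1.0, 69.0], [641.0, 26.0, 76.0]]
T blue [284. 248.] 1019 [[370.0, -10.0, 49.0], [447.0, 30.0, 58.0], [517.0, 73.0, 70.0]]
T blue [162. 259.] 181 [[389.0, 388.0, 11.0], [415.0, 413.0, 24.0], [440.0, 440.0, 32.0]]
san top 305 [[628.0, -121.0, 47.0], [645.0, -96.0, 99.0], [676.0, -74.
[... 2583 characters left out ...]
564), np.int64(-161), np.int64(96)), (np.int64(476), np.int64(-211), np.int64(21)), (np.int64(417), np.int64(-192), np.int64(2))]
212 [(np.int64(696), np.int64(-298), np.int64(55)), (np.int64(657), np.int64(-191), np.int64(100)), (np.int64(650), np.int64(-93), np.int64(157)), (np.int64(546), np.int64(-199), np.int64(36)), (np.int64(484), np.int64(-202), np.int64(1)), (np.int64(440), np.int64(-163), np.int64(1))]
220 [(np.int64(698), np.int64(-312), np.int64(18)), (np.int64(661), np.int64(-192), np.int64(75)), (np.int64(654), np.int64(-93), np.int64(134)), (np.int64(547), np.int64(-204), np.int64(3)), (np.int64(505), np.int64(-173), np.int64(0)), (np.int64(461), np.int64(-136), np.int64(-1))]
```

View pics/c1.png

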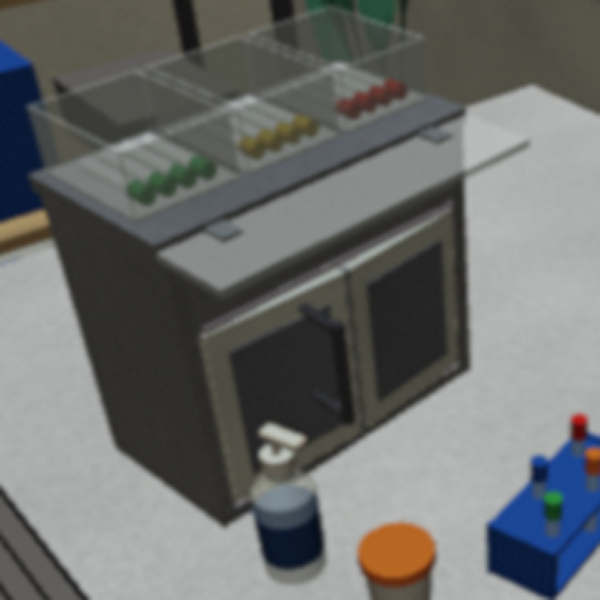

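```bash
cat > m2.py <<'E'
from h import *
S=dict(np.load("scene0.npz"));PS=pts(S)
rng=np.random.default_rng(0)
def line(q,tol=3):
    b=None;n0=0
    for _ in range(500):
        i,j=rng.choice(len(q),2,False);d=q[j]-q[i];L=np.linalg.norm(d)
        if L<60:continue
        n=np.array([-d[1],d[0]])/L;m=abs((q-q[i])@n)<tol
        if m.sum()>n0:n0=m.sum();b=m
    vx,vy,x,y=cv2.fitLine(q[b].astype(np.float32),cv2.DIST_L2,0,.01,.01).ravel()
    return np.array([x,y]),np.degrees(np.arctan2(vy,vx)),b
a=PS[135:235,100:262].reshape(-1,3);a=a[(a[:,2]>10)&(a[:,2]<280)&(a[:,0]>370)&(a[:,0]<720)&(a[:,1]>-420)]
c,an,b=line(a[:,:2]);print("line1",c,an,b.sum());f=a[b];print(np.percentile(f,[1,99],0).round())
r=a[~b];c2,an2,b2=line(r[:,:2]);print("line2",c2,an2,b2.sum(),np.percentile(r[b2],[1,99],0).round())
fr=a[(a[:,0]<655)&(a[:,0]>385)&(a[:,1]<-180)&(a[:,2]>20)&(a[:,2]<205)];c3,an3,b3=line(fr[:,:2]);print("door",c3,an3,b3.sum(),len(fr))
th=np.radians(an3 if abs(an3)<90 else an3-180);yh=np.array([np.cos(th),np.sin(th)]);xh=np.array([yh[1],-yh[0]])
# bar points: 30..70 in front of door plane
d=-(a[:,:2]-c3)@xh;k=(d>35)&(d<75)&(a[:,2]>85)&(a[:,2]<205)&(abs((a[:,:2]-c3)@yh)<140)
g=a[k];print("bar",k.sum(),np.c_[g,d[k],(g[:,:2]-c3)@yh].round().tolist()[:60:2])
E
python3 m2.py
```

```text
line1 [ 583.33264 -197.63707] 5.09728 3476
[[ 449. -212.   23.]
 [ 682. -188.  263.]]
line2 [ 692.60815 -271.55243] -81.93245 2914 [[ 666. -365.   14.]
 [ 706.  -98.  278.]]
door [ 546.69507 -200.68756] 6.3020635 2676 3936
bar 217 [[563.0, -162.0, 197.0, 37.0, 21.0], [560.0, -157.0, 198.0, 42.0, 18.0], [557.0, -153.0, 199.0, 46.0, 16.0], [554.0, -150.0, 199.0, 50.0, 12.0], [562.0, -159.0, 195.0, 40.0, 20.0], [562.0, -150.0, 199.0, 49.0, 21.0], [557.0, -149.0, 198.0, 51.0, 16.0], [553.0, -146.0, 197.0, 53.0, 12.0], [564.0, -156.0, 194.0, 42.0, 22.0], [564.0, -147.0, 199.0, 51.0, 23.0], [560.0, -145.0, 198.0, 54.0, 19.0], [553.0, -146.0, 195.0, 54.0, 13.0], [564.0, -147.0, 196.0, 51.0, 24.0], [560.0, -145.0, 195.0, 54.0, 19.0], [555.0, -143.0, 194.0, 56.0, 15.0], [563.0, -145.0, 193.0, 53.0, 22.0], [559.0, -142.0, 193.0, 57.0, 19.0], [563.0, -150.0, 188.0, 48.0, 22.0], [561.0, -144.0, 190.0, 55.0, 21.0], [556.0, -143.0, 189.0, 56.0, 16.0], [562.0, -148.0, 186.0, 51.0, 21.0], [560.0, -142.0, 188.0, 57.0, 20.0], [564.0, -151.0, 182.0, 48.0, 23.0], [562.0, -144.0, 184.0, 54.0, 21.0], [557.0, -143.0, 183.0, 56.0, 17.0], [561.0, -146.0, 180.0, 53.0, 20.0], [557.0, -144.0, 179.0, 55.0, 16.0], [563.0, -144.0, 179.0, 55.0, 22.0], [558.0, -142.0, 178.0, 57.0, 18.0], [563.0, -145.0, 175.0, 54.0, 22.0]]
```

```bash
cat >> h.py <<'E'
yaw=np.radians(8.0);yh=np.array([np.cos(yaw),np.sin(yaw),0]);xh=np.array([yh[1],-yh[0],0]);zh=np.array([0,0,1.])
O=478*yh+372*xh
def W(x,y,z):return O+x*xh+y*yh+z*zh
def handle(A):return W(-83-103*np.sin(A)-57*np.cos(A),-153+203*np.cos(A)+57*np.sin(A),143)
def rot(psi,L,s):
    p=np.cos(psi)*xh-np.sin(psi)*yh;z=-np.cos(L)*zh+np.sin(L)*p;y=s*np.cross(zh,p);return np.stack([np.cross(y,z),y,z],1)
def pose(A,psi,L,s,back=0):
    R=rot(psi,L,s);return handle(A)+(-grip_point_offset-back)*R[:,2],R
E
cat > ik.py <<'E'
from h import *
print(handle(.05).round(),handle(1.4).round())
L=np.radians(40)
for s in(1,-1):
    for k in(0,.4,.6,.8):
        print(s,k)
        for A,b in((.05,130),(.05,0),(.3,0),(.6,0),(.9,0),(1.2,0),(1.4,0),(1.4,120)):
            q=inverse_kinematics(*pose(A,k*A,L,s,b));print("  ",A,b,None if q is None else np.round(q,2).tolist())
E
python3 ik.py
```

```text
[ 557. -151.  143.] [ 436. -118.  143.]
1 0
   0.05 130 [-0.82, 0.58, 0.66, 1.94, 0.48, 0.86, -0.43]
   0.05 0 [-0.65, 0.77, 0.65, 2.0, 0.52, 0.55, -0.46]
   0.3 0 [-0.69, 0.77, 0.65, 1.99, 0.49, 0.58, -0.47]
   0.6 0 [-0.73, 0.76, 0.64, 2.02, 0.49, 0.6, -0.51]
   0.9 0 [-0.76, 0.73, 0.63, 2.09, 0.54, 0.58, -0.58]
   1.2 0 [-0.78, 0.68, 0.62, 2.2, 0.65, 0.55, -0.71]
   1.4 0 [-0.78, 0.64, 0.59, 2.28, 0.75, 0.53, -0.82]
   1.4 120 [-1.01, 0.43, 0.65, 2.21, 0.57, 0.86, -0.68]
1 0.4
   0.05 130 [-0.82, 0.59, 0.66, 1.93, 0.46, 0.87, -0.43]
   0.05 0 [-0.65, 0.77, 0.65, 1.99, 0.5, 0.57, -0.46]
   0.3 0 [-0.68, 0.8, 0.66, 1.92, 0.38, 0.68, -0.46]
   0.6 0 [-0.7, 0.82, 0.66, 1.89, 0.3, 0.78, -0.5]
   0.9 0 [-0.72, 0.81, 0.67, 1.91, 0.23, 0.84, -0.55]
   1.2 0 [-0.72, 0.79, 0.68, 1.97, 0.19, 0.86, -0.61]
   1.4 0 [-0.71, 0.77, 0.68, 2.03, 0.19, 0.86, -0.66]
   1.4 120 [-0.84, 0.66, 0.73, 1.87, 0.17, 1.15, -0.65]
1 0.6
   0.05 130 [-0.82, 0.59, 0.66, 1.92, 0.45, 0.88, -0.43]
   0.05 0 [-0.65, 0.78, 0.65, 1.98, 0.49, 0.58, -0.45]
   0.3 0 [-0.67, 0.81, 0.66, 1.89, 0.34, 0.72, -0.46]
   0.6 0 [
[... 1751 characters left out ...]
25]
   0.6 0 [-0.21, 0.71, -0.04, 1.8, 0.72, 1.12, 2.18]
   0.9 0 [-0.22, 0.72, -0.02, 1.8, 0.61, 1.17, 2.1]
   1.2 0 [-0.21, 0.7, 0.01, 1.84, 0.51, 1.18, 2.03]
   1.4 0 [-0.2, 0.68, 0.05, 1.89, 0.44, 1.17, 1.99]
   1.4 120 [-0.24, 0.61, -0.01, 1.69, 0.39, 1.45, 2.02]
-1 0.8
   0.05 130 [-0.26, 0.5, -0.12, 1.88, 0.81, 1.15, 2.37]
   0.05 0 [-0.19, 0.65, -0.02, 1.95, 0.97, 0.9, 2.28]
   0.3 0 [-0.2, 0.7, -0.03, 1.84, 0.81, 1.05, 2.24]
   0.6 0 [-0.2, 0.74, -0.03, 1.74, 0.65, 1.18, 2.15]
   0.9 0 [-0.2, 0.75, 0.0, 1.72, 0.5, 1.25, 2.06]
   1.2 0 [-0.18, 0.74, 0.05, 1.75, 0.37, 1.27, 1.97]
   1.4 0 [-0.16, 0.72, 0.1, 1.79, 0.28, 1.26, 1.93]
   1.4 120 [-0.19, 0.68, 0.07, 1.56, 0.25, 1.54, 1.95]
```

```bash
cat > a.py <<'E'
from h import *
T=dict(np.load("top0.npz"));P=pts(T)
q=P[75:215,20:245].reshape(-1,3);q=q[q[:,2]>100];print("analysers",np.percentile(q,[1,99.5],0).round())
L=np.radians(40)
s=read_state();p=np.array(s["eef_pos"]);
R0=np.array(s["tool_rot"])
movel([p[0],p[1],420],max_speed=200)
movep([400,220,430],rot(.03,L,1))
movep(*pose(.05,.03,L,1,130))
s=read_state();print(s["time"],np.round(s["eef_pos"]),np.round(s["ft_force"],1))
for n in("scene","wrist"):
    c=camera(n);cv2.imwrite(f"pics/{n}1.png",c["image"]);np.savez(f"{n}1.npz",**c)
E
python3 a.py
```

```text
analysers [[ 594.  200.  106.]
 [ 928.  784. 1684.]]
4.2917 [550. -79. 228.] [-0.1 -0.1  0.5]
```

View pics/scene1.png

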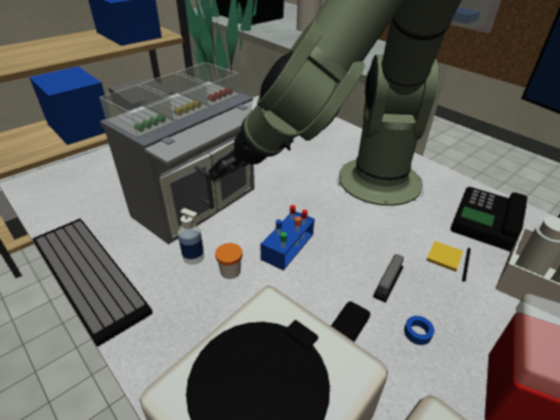

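View pics/wrist1.png

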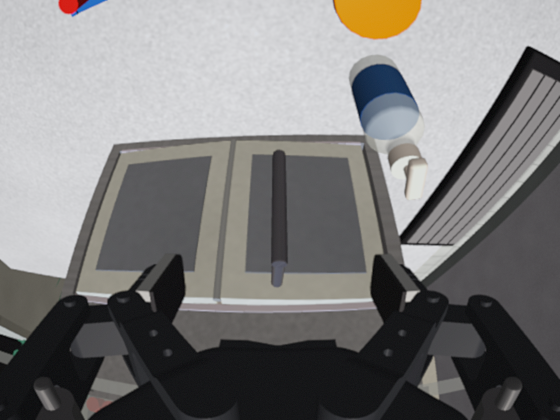

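The bar sits midway between the fingers at columns 273–287, and the bottle at (390,110) is just outside the right finger. I'll approach 8 mm to the side away from the bottle, shift back, then clamp.

```bash
cat > b.py <<'E'
from h import *
L=np.radians(40)
p,R=pose(.05,.03,L,1,0);p0,_=pose(.05,.03,L,1,130)
print(movel(p0-8*yh,R))
print(movel(p-8*yh,R,max_speed=80,guard=15))
print(movel(p,R,max_speed=50,guard=12))
def st(t):
    s=read_state();print(t,round(s["time"],2),(np.array(s["eef_pos"])-p).round(1),np.array(s["ft_force"]).round(1),round(s["finger_gap"],1),s["gripper_force"])
st("at");clamp();st("clamped")
c=camera("wrist");cv2.imwrite("pics/wrist2.png",c["image"])
E
python3 b.py
```

```text
False
False
False
at 6.72 [0.4 0.1 0. ] [0.4 0.2 0.8] 85.6 0.0
clamped 7.4 [1.7 0.3 0.3] [11.6 -4.5 -3.6] 10.8 58.51982653141022
```

View pics/wrist2.png

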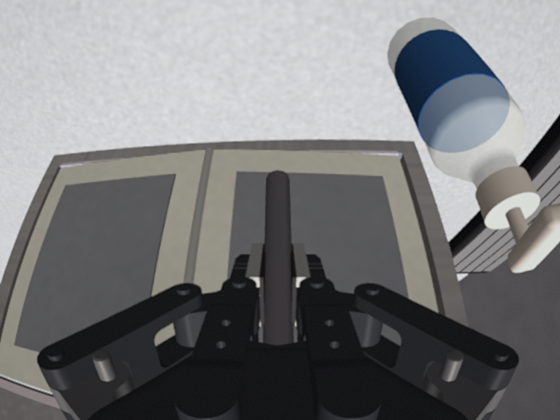

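The bar is held squarely between the pads at about (280,260). Next I'll pull along the arc, watching the force.

```bash
cat > c.py <<'E'
from h import *
L=np.radians(40);off=2.5*yh
for A in np.arange(.1,1.401,.1):
    p,R=pose(A,.6*A,L,1,0)
    movel(p+off,R,max_speed=50)
    s=read_state();f=np.array(s["ft_force"]);e=np.array(s["eef_pos"])-p
    print(round(A,2),round(s["time"],2),e.round(1),"F own",(f@xh).round(1),(f@yh).round(1),f[2].round(1),round(s["finger_gap"],1))
    if np.linalg.norm(f)>50: print("stop");break
E
python3 c.py
```

```text
0.1 7.73 [ 1.5 -0.3  0.1] F own -1.6 -6.0 5.1 10.4
0.2 8.07 [ 1.1 -0.1  0. ] F own -3.9 -8.5 6.4 11.0
0.3 8.4 [ 0.8 -0.6  0.1] F own 0.4 -8.4 4.7 10.5
0.4 8.72 [ 0.9 -0.5  0.1] F own -0.2 -8.7 4.8 10.2
0.5 9.03 [ 1.1 -0.8  0.1] F own 4.0 -6.2 0.9 11.0
0.6 9.36 [ 1.6 -0.9  0.2] F own 6.1 -3.0 -1.0 10.5
0.7 9.71 [ 2.  -0.2  0.1] F own 3.9 -4.4 0.8 10.5
0.8 10.08 [ 2.5 -0.   0.1] F own 6.3 -0.3 -0.1 10.4
0.9 10.48 [2.8 0.7 0. ] F own -2.4 1.1 4.4 10.0
1.0 10.91 [ 2.5  1.  -0. ] F own -5.5 0.7 7.0 10.3
1.1 11.37 [ 2.2  0.8 -0. ] F own -5.3 -1.0 5.9 10.4
1.2 11.85 [ 2.2  1.1 -0.1] F own -7.8 -0.9 7.3 10.3
1.3 12.36 [ 2.2  1.3 -0.1] F own -10.9 0.4 9.5 10.4
1.4 12.89 [ 1.8  1.1 -0.1] F own -9.5 -3.1 8.0 10.4
```

```bash
cat > d.py <<'E'
from h import *
def st(t):
    s=read_state();print(t,round(s["time"],2),np.array(s["eef_pos"]).round(),np.array(s["ft_force"]).round(1),round(s["finger_gap"],1),s["gripper_force"])
open_gripper();st("open")
R=np.array(read_state()["tool_rot"]);p=np.array(read_state()["eef_pos"])
print(movel(p-60*R[:,2],R,max_speed=60,guard=15));st("back60")
p=np.array(read_state()["eef_pos"]);print(movel(p-120*R[:,2],R,max_speed=100,guard=20));st("back180")
c=camera("scene");cv2.imwrite("pics/scene3.png",c["image"]);np.savez("scene3.npz",**c)
E
python3 d.py
```

```text
open 13.61 [ 431. -127.  129.] [ 0.1 -0.3  0.3] 85.8 0.0
False
back60 14.76 [456. -98. 174.] [-0.1 -0.2 -0.6] 85.2 0.0
False
back180 16.11 [505. -39. 266.] [ 0.3 -0.3  0.4] 85.2 0.0
```

View pics/scene3.png

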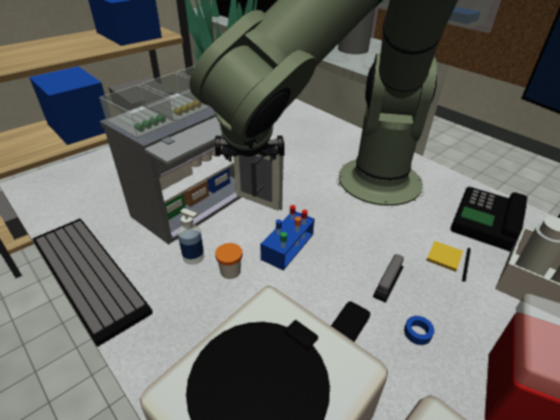

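The door stands folded against its near side, with the lead panel at about (262,180). The bottle, cup and rack have not moved. I'll check the fold angle from the depth before handing in.

Run:
```python
from h import *
P=pts(dict(np.load("scene3.npz")))
a=P[160:205,242:283].reshape(-1,3)
x=(a-O)@xh;y=(a-O)@yh
k=(a[:,2]>30)&(a[:,2]<205)&(x<-85)&(x>-245)&(y>-150)&(y<-40)
l=cv2.fitLine(np.c_[x,y][k].astype(np.float32),cv2.DIST_HUBER,0,.01,.01).ravel()
print(k.sum(),l,"A~",np.arctan2(abs(l[0]),abs(l[1])),np.percentile(x[k],[2,98]),np.percentile(y[k],[2,50,98]))
```

```text
1687 [   0.9793623     0.20211256 -182.37138    -106.457016  ] A~ 1.3672818 [-237.76246221 -116.8589214 ] [-127.14549386 -106.70252218  -53.78687913]
```

The measured fold is about 1.37 rad, and the wrist force reads zero.

```bash
python3 -c "
from h import *
wait(0.5);print(finish_job(),read_state()['time'])"
```

```text
the job is handed in; nothing more can be done
the job is handed in; nothing more can be done
```

The bifold door is folded fully open at about 1.37 rad (measured from camera depth), the handle is released, the arm is clear, the bottle, cup and rack look unmoved in the last picture, and the job is handed in at about 17 s on the robot's clock.

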